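Tip the yo-yo out of the divided toy tray into the bowl

ROBOT

A 6-joint arm with a two-finger parallel gripper is mounted at the origin on the work surface. World frame = base frame: x ahead of the robot, y to its left, z up, the work surface at z = 0. Lengths are in m, angles in rad, forces in N, time in s.
With the tool pointing down it reaches from about 0.225 to 0.875 m from the base axis. Payload 3.4 kg.
Tool frame: the origin (TCP) lies between the finger pads; the fingertips stand 11 mm ahead of it and the grasp point (between the pads) lies 8 mm behind it; z points along the fingers, y is the line along which they close (so a half turn about z gives the same grasp; the last joint's range is limited). The gripper opens to 85 mm and grips with 20 to 120 N. Pads are 22 mm wide; open, the fingers measure 114 mm over their backs; the gripper's body (76 mm by 85 mm) begins 54 mm behind the grasp point. The pads swing forward as they close: fully open they stand 13 mm farther back than shut.
Start: joints at [1.139, 0.276, 1.505, -0, 1.361, -0.121], TCP at [0.176, 0.547, 0.242] pointing down, gripper open.
Joint ranges: [-2.89, 2.89], [-0.75, 2.08], [0.22, 2.7], [-1.18, 4.32], [0.11, 2.71], [-2.7, 2.7]. Speed limits (rad/s): [2.57, 2.57, 3.14, 3.14, 3.14, 3.14].

INTERFACE

Orientations are given as a unit quaternion [w, x, y, z].
In Python, from rig import manip, imaging gives the robot as it stands. The module is installed in compiled form; this text tells all that it offers.
- The arm moves only by the tool jog_arm, never from a script. Its argument "deltas" is one flat list of numbers, 7 for each row, row after row: the turn, a rotation vector about the world's x, y, z in degrees, then the shift along the world's x, y, z in mm, then the opening, from 0 (shut) to 1 (fully open). In form: [ax, ay, az, tx, ty, tz, gripper, ax, ay, az, tx, ty, tz, gripper, ...]. A call has 1 to 20 rows; each row is the pose to reach, as a shift and turn from the pose commanded when the call began; what a row does not reach only later rows make up. A row lasts 1/10 s, in which the tool goes at most 50 mm and 8.59 degrees, less where a joint would pass 70% of its speed; a pose out of reach is approached as far as the arm can. A call with a gripper value outside its range is refused whole. The fingers move at their own pace and stop on an object; "grip_force" is the grip in N (left out, the last holds). Time passes only in rows, so rows that repeat a pose let the fingers close. It gives the time, the measured TCP pose, the force, the opening and the grip force at its end, in the units of the state.
- manip.get_state(): the state, without advancing time (a new reading comes with each control period).
- imaging.get_image(name): name is "scene" or "top" or "wrist"; returns the picture (400x640x3 uint8, blue, green, red); there is no depth.
- imaging.calibration(name): a dict with "mtx" (3x3 intrinsics, pixels), "cam_to_world" (4x4, takes a point from camera to world coordinates). Camera axes: x right, y down, z forward; pixel columns grow to the right and rows downward; lengths in m; the calibration is good to about 2 mm. A picture is of the moment at which its call begins: read the wrist's pose just before it. calibration takes no time and is no camera call; for the wrist camera it gives the pose at the moment of the call.
- manip.sign_off(): hands the job in; it is judged then, once.
The state is a dict: "clock": time; "qpos": joint angles; "qd": joint speeds; "effort": joint torques, N m; "position": TCP position; "ee_rot": TCP orientation; "contact_force": force on the tool from outside, world axes, zero at the start; "moment": the same for the moment, N m; "width": finger opening in m; "gripper_force": force on a finger pad.
Only numpy, scipy, OpenCV 4.12 (cv2) and the standard library are available. Lean on these libraries where they do the work, as an engineer would, in place of code of your own. Each camera call takes 0.05 s, during which the arm holds its last target. There are 200 camera calls.

TASK

Turn the blue toy tray on its lazy susan so that the bay holding the orange yo-yo has its open corner towards the white bowl, then tip the tray up on that one corner (use its centre handle) so that the yo-yo slides out into the bowl while all three whistles stay in the tray. Do not touch the toys, do not lift the tray clear of the lazy susan, and leave the bowl and the other things on the table where they are. Finish with the tray set gently back down level in the middle of the lazy susan, and let go.

Things in the scene. Friction and masses are not known exactly. Their poses are not given: they have to be found in the camera images.
- susan: Pale birch lazy susan. Fixed foot of radius 68 mm; above it a disc of radius 116 mm turns freely, either way, about the vertical through this origin. Disc underside at 60 mm, flat top at 74 mm above the table; round it a low rim, 6 mm high, inner radius 110 mm. Origin: centre of the foot, on the table. The bowl stands 170 to 180 mm from here, its near rim under the disc's edge.
- tray: Blue square tray, 184 x 184 mm, loose, 0.41 to 0.69 kg, on four feet 12 mm high inside the disc's rim (7 mm play); turning it carries the disc along. Origin: its centre, at the feet's underside; x, y parallel to its sides. Floor top z = 17 mm. Crossed dividers (5 mm thick, top z = 50 mm) make four bays centred at x, y = +-46 mm. Let go when tipped up to 45 degrees, it falls back to level.
- tray_head (a point): Centre of the handle's head: pale wooden square block 26 x 26 mm, 36 mm tall, 122 mm above the feet's underside, on an upright stem of radius 8 mm at the tray's centre. Its flat faces look along the tray's diagonals, to the four corners. Gripped firmly (60 N) on two faces the tray leans with the fingers; in a loose pinch it may just hang level.
- tray_foot0 (a point): Outer bottom edge of the foot at the +x +y corner, 101 mm from the centre along the diagonal: the pivot when the tray tips that way. Walls end 55 mm short of each corner, leaving every bay a rimless gap 78 mm wide; the floor's corner is 130 mm from the centre. Toys start to slide at 24 to 36 degrees of tip; in bays other than the lowest they slide against walls and stay in.
- tray_foot1 (a point): The same at the -x +y corner.
- tray_foot2 (a point): The same at the -x -y corner.
- tray_foot3 (a point): The same at the +x -y corner.
- yoyo: Orange plastic yo-yo, 58 mm in diameter, 36 mm thick, 42 to 84 g, lying flat in one of the tray's bays. Origin: centre of its underside.
- yoyo_center (a point): Middle of the yo-yo.
- bowl: White ceramic bowl, rim radius 90 mm, 50 mm high, wall 5 mm, 0.6 kg, loose on the table next to the lazy susan. Origin: centre of its underside.
- whistle1: Red plastic whistle, about 66 x 34 x 22 mm, 25 g, lying flat in a bay of the tray. Origin: underside, near its middle.
- whistle2: Red plastic whistle, about 66 x 34 x 22 mm, 25 g, lying flat in a bay of the tray. Origin: underside, near its middle.
- whistle3: Red plastic whistle, about 66 x 34 x 22 mm, 25 g, lying flat in a bay of the tray. Origin: underside, near its middle.
- top: Bystander: dark wooden spinning top, 60 mm in diameter, 62 mm tall, standing upside down, point up. Origin: centre of its underside.
- mug: Bystander: blue mug, radius 40 mm, 90 mm tall. Origin: centre of its underside.
Mind the look-alikes: they are no part of the job. Of the things shaped like the yoyo, the orange one is meant.

How it is judged:
On the way:
1. the tray is tipped up on a corner, by more than 17 degrees (angle between tray's own z axis and vertical above 0.3 rad), for 0.1 s.
At the end, for the whole second after the job is handed in: The yo-yo rests in the bowl (middle within 75 mm of its axis, below 62 mm); all three whistles are in the tray; the tray stands level (3.4 degrees), at rest on the disc, centre within 20 mm of the susan's axis; the bowl is within 40 mm of its start (horizontal distance between yoyo_center and bowl below 0.075 m and height (world z) of yoyo_center below 0.062 m and linear speed of yoyo below 0.05 m/s and x of whistle1 in the frame of tray between -0.09 and 0.09 m and y of whistle1 in the frame of tray between -0.09 and 0.09 m and z of whistle1 in the frame of tray between 0 and 0.05 m and x of whistle2 in the frame of tray between -0.09 and 0.09 m and y of whistle2 in the frame of tray between -0.09 and 0.09 m and z of whistle2 in the frame of tray between 0 and 0.05 m and x of whistle3 in the frame of tray between -0.09 and 0.09 m and y of whistle3 in the frame of tray between -0.09 and 0.09 m and z of whistle3 in the frame of tray between 0 and 0.05 m and angle between tray's own z axis and vertical below 0.06 rad and horizontal distance between tray and susan below 0.02 m and height (world z) of tray between 0.069 and 0.079 m and linear speed of tray below 0.03 m/s and distance of bowl from where it was at the start of the episode below 0.04 m); the robot touches nothing.
It fails at once if the robot touches a toy (contact force between any of the fingers, the arm and yoyo above 0.5 N or contact force between any of the fingers, the arm and whistle1 above 0.5 N or contact force between any of the fingers, the arm and whistle2 above 0.5 N or contact force between any of the fingers, the arm and whistle3 above 0.5 N).
It fails at once if the tray is lifted clear of the lazy susan: all four feet more than 25 mm above the disc (height (world z) of each of tray_foot0, tray_foot1, tray_foot2, tray_foot3 above 0.099 m).
It fails at once if the tray is dropped or slammed back: it turns faster than 3 rad/s or moves faster than 0.6 m/s (angular speed of tray above 3 rad/s or linear speed of tray above 0.6 m/s).
It fails at once if a bystander or the bowl is moved by more than 40 mm or a bystander knocked over (distance of any of top, mug, bowl from where it was at the start of the episode above 0.04 m or angle between any of top, mug's own z axis and vertical above 0.5 rad).
It also fails if it takes over 40 s, if anything falls off the work surface, if the arm or the gripper's body presses on something with over 40 N, if the wrist force passes 120 N, or if a joint passes its speed limit or range.

## Working session

There is one attempt and no reset: what is moved stays moved. The work goes in short steps, Python scripts to look and compute and a tool call to move; the robot and the scene stay as the last step left them, time stands still between calls to the robot, and variables do not carry over. Pictures are saved under pics/ and viewed, at most 10 in all, crops included, and the job is handed in when it is done.

Besides the shell and the picture viewer there is one more tool, called as name(argument=value, ...) on one line, values as JSON. jog_arm: Moves the arm, as the interface text tells. Its arguments: {"type":"object","properties":{"deltas":{"type":"array"},"grip_force":{"type":"number"}},"required":["deltas"]}

```bash
mkdir -p pics; cat > h.py <<'E'
import numpy as np, cv2
from rig import manip, imaging
def snap(n,f):
    c=imaging.calibration(n); im=imaging.get_image(n); cv2.imwrite('pics/'+f,im); np.savez('pics/'+f+'.npz',m=c['mtx'],T=c['cam_to_world']); return im
def ray(f,u,v):
    d=np.load('pics/'+f+'.npz'); r=np.linalg.inv(d['m'])@[u,v,1]; T=d['T']; r=T[:3,:3]@r; return T[:3,3],r/np.linalg.norm(r)
def atz(f,u,v,z):
    o,r=ray(f,u,v); return o+r*(z-o[2])/r[2]
def tri(*obs):
    A=np.zeros((3,3));b=np.zeros(3)
    for f,u,v in obs:
        o,r=ray(f,u,v);P=np.eye(3)-np.outer(r,r);A+=P;b+=P@o
    return np.linalg.solve(A,b)
E
python3 - <<'E'
from h import *
s=manip.get_state();print(s)
snap('top','top1.png');snap('scene','scene1.png')
for n in('top','scene'):print(imaging.calibration(n)['cam_to_world'].round(3))
E
```

```text
{'clock': 0.0, 'qpos': array([ 1.13895337e+00,  2.76575231e-01,  1.50614748e+00, -1.92816654e-05,
        1.36070133e+00, -1.20978055e-01]), 'qd': array([ 0.00082699, -0.00144007, -0.00035011,  0.00119379,  0.00146376,
       -0.00014705]), 'effort': array([ 1.86071920e-03, -4.16784453e+01, -2.45804071e+01,  3.48927524e-04,
        1.09789224e-02,  4.09665040e-05]), 'position': array([0.17566289, 0.5469651 , 0.24144525]), 'ee_rot': array([-2.40827488e-04,  1.54805289e-01,  9.87944575e-01, -8.83507814e-04]), 'contact_force': array([ 0.18182514, -0.60098916,  0.59014063]), 'moment': array([ 0.02546428, -0.00411006,  0.02508251]), 'gripper_force': 0.0, 'width': 0.08538729403512817}
[[-0.029 -0.999  0.037  0.586]
 [-0.999  0.028 -0.015  0.053]
 [ 0.014 -0.038 -0.999  1.124]
 [ 0.     0.     0.     1.   ]]
[[ 0.879  0.393 -0.271  0.918]
 [ 0.477 -0.723  0.5   -0.494]
 [ 0.    -0.569 -0.823  1.029]
 [ 0.     0.     0.     1.   ]]
```

View pics/top1.png

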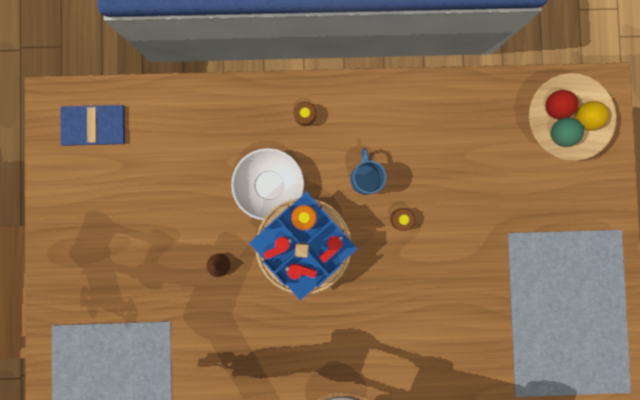

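View pics/scene1.png

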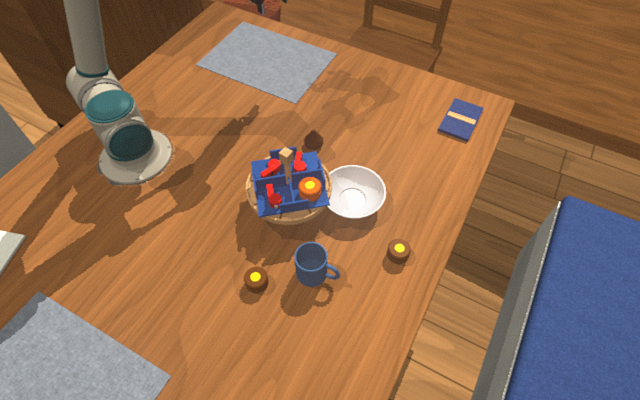

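The top view shows the tray handle at about (302,250), the yo-yo at (304,217), the bowl at (268,184), the mug at (368,176) and the top at (219,264). In the scene view the handle's head is at (286,153), the yo-yo at (310,187) and the bowl at (354,193). I'll enlarge both.

```bash
python3 - <<'E'
from h import *
a=cv2.imread('pics/top1.png')[140:310,200:400];b=cv2.imread('pics/scene1.png')[125:275,235:395]
cv2.imwrite('pics/c1.png',cv2.resize(a,None,fx=3.5,fy=3.5,interpolation=2));cv2.imwrite('pics/c2.png',cv2.resize(b,None,fx=4,fy=4,interpolation=2))
E
```

```text
(no output)
```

View pics/c1.png

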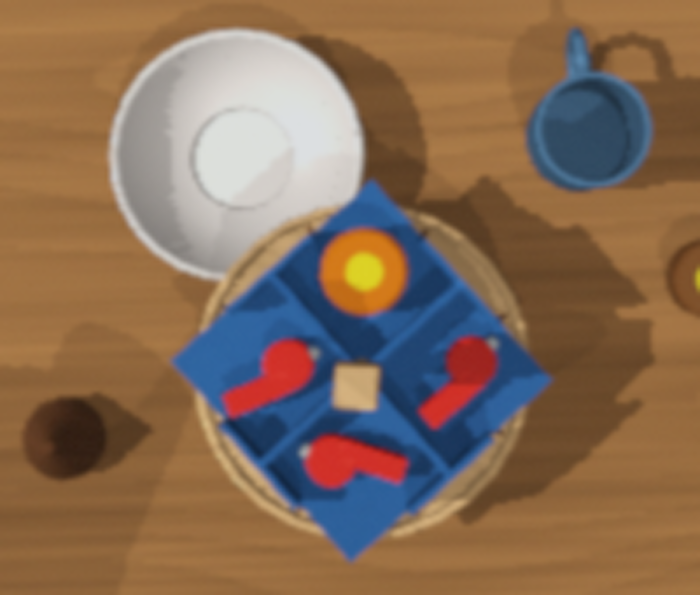

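View pics/c2.png

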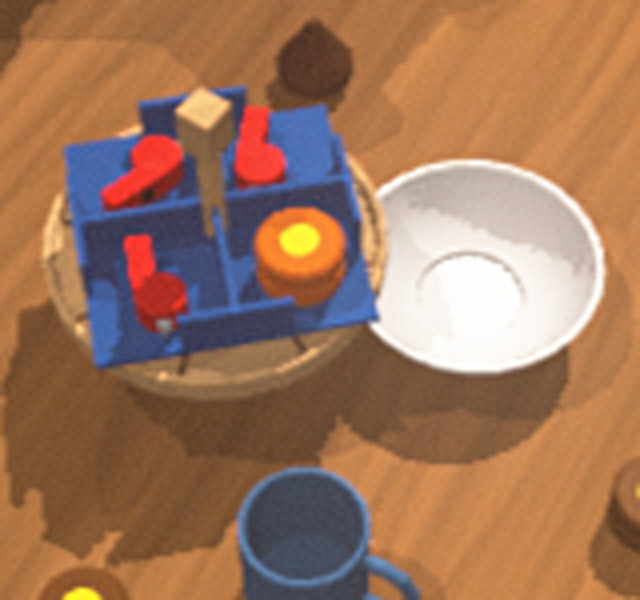

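In the enlarged top crop the head centre is at (356,388), with tray corners at (172,360), (551,380), (372,182) and (351,560). The yo-yo's middle is at (364,271) and the bowl rim's centre at (237,154). In the scene crop the head's top centre is at (205,108), the yo-yo hub at (300,240), the bowl bottom at (471,284), and tray floor corners at (378,320) and (98,364).

```bash
python3 - <<'E'
from h import *
t=lambda x,y:('top1.png',(x+.5)/3.5-.5+200,(y+.5)/3.5-.5+140)
s=lambda x,y:('scene1.png',(x+.5)/4-.5+235,(y+.5)/4-.5+125)
np.set_printoptions(precision=4,suppress=True)
print('head',tri(t(356,388),s(205,108)), atz(*t(356,388),.214));print('yoyo',tri(t(364,271),s(300,240)))
print('bowl bottom',tri(t(243,158),s(471,284)),'rim',atz(*t(237,154),.05), atz(*t(110,154),.05),atz(*t(364,154),.05))
print('corner',tri(t(372,182),s(378,320)),tri(t(551,380),s(98,364)))
c=[atz(*t(*p),.091)for p in((372,182),(172,360),(351,560),(551,380))];print(np.array(c),np.mean(c,0))
d=c[0]-c[2];e=c[1]-c[3];print([np.degrees(np.arctan2(v[1],v[0]))for v in(d,e)],np.linalg.norm(d),np.linalg.norm(e))
print('mug',atz(*t(590,131),.09),'top',atz(*t(64,438),.03))
b=atz(*t(237,154),.05)-np.mean(c,0);print(np.degrees(np.arctan2(b[1],b[0])),np.linalg.norm(b[:2]))
print(manip.get_state()['clock'])
E
```

```text
head [0.4993 0.0836 0.2126] [0.4993 0.0835 0.214 ]
yoyo [0.567  0.0788 0.1268]
bowl bottom [0.6504 0.1676 0.0237] rim [0.6518 0.1691 0.05  ] [0.6543 0.2591 0.05  ] [0.6493 0.0788 0.05  ]
corner [0.6272 0.0727 0.0859] [ 0.489  -0.0454  0.0921]
[[ 0.6276  0.0729  0.091 ]
 [ 0.5103  0.2121  0.091 ]
 [ 0.3717  0.0941  0.091 ]
 [ 0.4891 -0.0454  0.091 ]] [0.4997 0.0834 0.091 ]
[np.float64(-4.737830248791628), np.float64(85.28723797669673)] 0.25674034114753064 0.2583405727836055
mug [ 0.6585 -0.0777  0.09  ] top [0.4523 0.3001 0.03  ]
29.367663860600853 0.17459623697832868
0.1
```

jog_arm(deltas=[0,0,-20,60,-80,48,1,0,0,-40,140,-200,48,1,0,0,-77,324,-463,48,1,0,0,-77,324,-463,48,1,0,0,-77,324,-463,48,1,0,0,-77,324,-463,48,1,0,0,-77,324,-463,48,1,0,0,-77,324,-463,48,1,0,0,-77,324,-463,48,1,0,0,-77,324,-463,48,1,0,0,-77,324,-463,48,1,0,0,-77,324,-463,48,1,0,0,-77,324,-463,48,1,0,0,-77,324,-463,48,1,0,0,-77,324,-463,48,1,0,0,-77,324,-463,48,1,0,0,-77,324,-463,48,1,0,0,-77,324,-463,48,1], grip_force=60)

```text
clock: 1.9
position: [0.4995, 0.0852, 0.2905]
ee_rot: [0.0, 0.736, 0.677, 0.0]
contact_force: [-0.1, -0.2, -0.3]
width: 0.0853
gripper_force: 0.0
```

```bash
python3 - <<'E'
from h import *
s=manip.get_state();print(s['clock'],s['position'],s['qpos'])
from scipy.spatial.transform import Rotation as R
q=s['ee_rot'];print(R.from_quat(q[[1,2,3,0]]).as_matrix().round(3))
snap('wrist','w1.png')
E
```

```text
1.9 [0.49946461 0.08519113 0.29046127] [3.15068726e-02 1.47322161e-01 1.55649795e+00 4.24875344e-05
 1.43749516e+00 1.14130280e-01]
[[ 0.083  0.997  0.   ]
 [ 0.997 -0.083  0.   ]
 [ 0.     0.    -1.   ]]
```

View pics/w1.png

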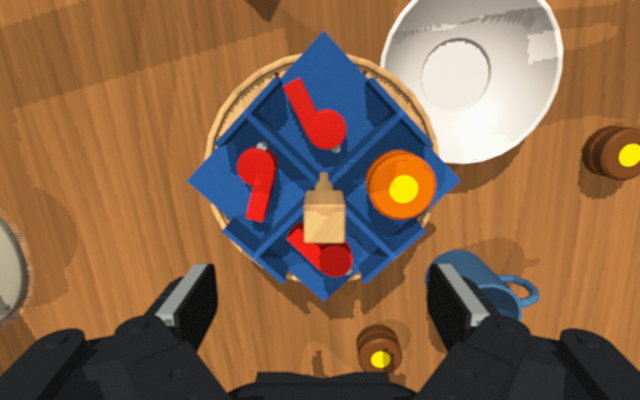

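The wrist view shows the head's top face centred near (324,228), midway between the fingertips. The tray's diagonal from (188,181) to (460,181) is level with the closing axis, so the angle is right. I'll check the head position from this view.

```bash
python3 - <<'E'
from h import *
print(atz('w1.png',324.5,228,.214),tri(('w1.png',324.5,228),('top1.png',301.36,250.5)))
a,b=atz('w1.png',188,181,.091),atz('w1.png',460,181,.091);print(a,b,(a+b)/2)
for p in((382,60),(563,60),(470,163)):print(atz('w1.png',*p,.05))
E
```

```text
[0.50074697 0.08085993 0.214     ] [0.50044855 0.08335327 0.22095554]
[0.37281581 0.09314644 0.091     ] [0.62986246 0.0716491  0.091     ] [0.50133913 0.08239777 0.091     ]
[0.56667742 0.18812949 0.05      ]
[0.74175656 0.17352215 0.05      ]
[0.65523499 0.0795166  0.05      ]
```

jog_arm(deltas=[0,0,0,1,-2,-40,1,0,0,0,1,-2,-75,1,0,0,0,1,-2,-95,1,0,0,0,1,-2,-102,1,0,0,0,1,-2,-102,0.7,0,0,0,1,-2,-102,0.4,0,0,0,1,-2,-102,0.2,0,0,0,1,-2,-102,0,0,0,0,1,-2,-102,0,0,0,0,1,-2,-102,0,0,0,0,1,-2,-102,0,0,0,0,1,-2,-102,0], grip_force=80)

```text
clock: 3.15
position: [0.501, 0.0826, 0.1897]
ee_rot: [0.0, 0.736, 0.677, 0.001]
contact_force: [-1.6, -0.2, 6.0]
width: 0.0251
gripper_force: 80.2
```

jog_arm(deltas=[0,0,1,0,0,0,0,0,0,3,0,0,0,0,0,0,6,0,0,0,0,0,0,9,0,0,0,0,0,0,12,0,0,0,0,0,0,15,0,0,0,0,0,0,18,0,0,0,0,0,0,21,0,0,0,0,0,0,24,0,0,0,0,0,0,27,0,0,0,0,0,0,30,0,0,0,0,0,0,32,0,0,0,0,0,0,33.5,0,0,0,0,0,0,34,0,0,0,0,0,0,34,0,0,0,0,0,0,34,0,0,0,0])

```text
clock: 4.75
position: [0.5003, 0.0833, 0.1897]
ee_rot: [-0.0, 0.506, 0.862, 0.001]
contact_force: [-3.8, 3.2, 7.3]
width: 0.0252
gripper_force: 80.4
```

```bash
python3 - <<'E'
from h import *
from scipy.spatial.transform import Rotation as R
im=snap('top','top2.png');cv2.imwrite('pics/c3.png',cv2.resize(im[140:310,200:400],None,fx=3.5,fy=3.5,interpolation=2))
s=manip.get_state();y=R.from_quat(s['ee_rot'][[1,2,3,0]]).as_matrix()[:,1];print(s['position'],s['qpos'],np.degrees(np.arctan2(y[1],y[0])))
# tip waypoints
h=np.radians(29.3);d=np.array([np.cos(h),np.sin(h)]);a=np.array([-d[1],d[0]])
for t in range(0,47,3):
    r=np.radians(t); x,z=-.101,.114+.002   # TCP from pivot
    X=x*np.cos(r)+z*np.sin(r)-x; Z=-x*np.sin(r)+z*np.cos(r)-z
    print(*(a*t).round(1),0,*(d*X*1000).round(0),round(Z*1000),0,sep=', ')
E
```

```text
[0.50025744 0.08332958 0.18965537] [ 0.02658516  0.21109418  1.7318028   0.00182898  1.19860495 -0.48348839] 29.186920358074644
-0.0, 0.0, 0, 0.0, 0.0, 0, 0
-1.5, 2.6, 0, 5.0, 3.0, 5, 0
-2.9, 5.2, 0, 11.0, 6.0, 10, 0
-4.4, 7.8, 0, 17.0, 9.0, 14, 0
-5.9, 10.5, 0, 23.0, 13.0, 18, 0
-7.3, 13.1, 0, 29.0, 16.0, 22, 0
-8.8, 15.7, 0, 36.0, 20.0, 26, 0
-10.3, 18.3, 0, 42.0, 24.0, 28, 0
-11.7, 20.9, 0, 49.0, 27.0, 31, 0
-13.2, 23.5, 0, 56.0, 31.0, 33, 0
-14.7, 26.2, 0, 62.0, 35.0, 35, 0
-16.1, 28.8, 0, 69.0, 39.0, 36, 0
-17.6, 31.4, 0, 76.0, 43.0, 37, 0
-19.1, 34.0, 0, 83.0, 47.0, 38, 0
-20.6, 36.6, 0, 90.0, 51.0, 38, 0
-22.0, 39.2, 0, 97.0, 55.0, 37, 0
```

View pics/c3.png

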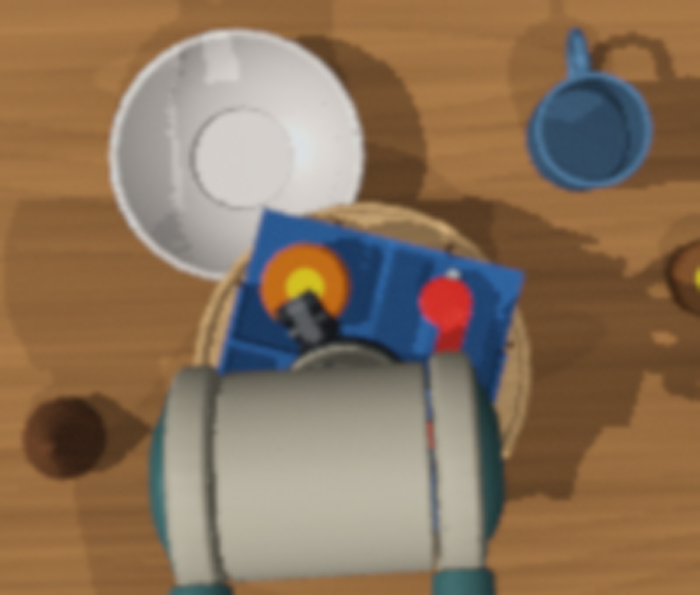

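The tray has turned: its open yo-yo corner at (263,208) points at the bowl centre (237,154). Next I'll tip it in stages.

jog_arm(deltas=[-0.7,1.3,0,2.5,1.5,2.5,0,-1.5,2.6,0,5,3,5,0,-2.2,3.9,0,8,4.5,7.5,0,-2.9,5.2,0,11,6,10,0,-4.4,7.8,0,17,9,14,0,-5.9,10.5,0,23,13,18,0,-7.3,13.1,0,29,16,22,0,-8.8,15.7,0,36,20,26,0,-9.5,17,0,39,22,27,0,-10.3,18.3,0,42,24,28,0,-10.3,18.3,0,42,24,28,0,-10.3,18.3,0,42,24,28,0], grip_force=100)

```text
clock: 6.0
position: [0.5422, 0.1058, 0.2174]
ee_rot: [-0.092, 0.498, 0.848, -0.159]
contact_force: [-3.7, -1.5, 5.1]
width: 0.0249
gripper_force: 100.3
```

```bash
python3 - <<'E'
from h import *
a=snap('scene','sc2.png');b=snap('top','top3.png');print(manip.get_state()['moment'],manip.get_state()['qpos'])
cv2.imwrite('pics/c4.png',np.hstack([cv2.resize(a[125:275,235:395],(400,375)),cv2.resize(b[140:290,200:360],(400,375))]))
E
```

```text
[-0.22578088  0.37591471 -0.01660807] [ 0.14936042  0.45187337  1.3522699  -0.12957765  1.68247217 -0.3517488 ]
```

View pics/c4.png

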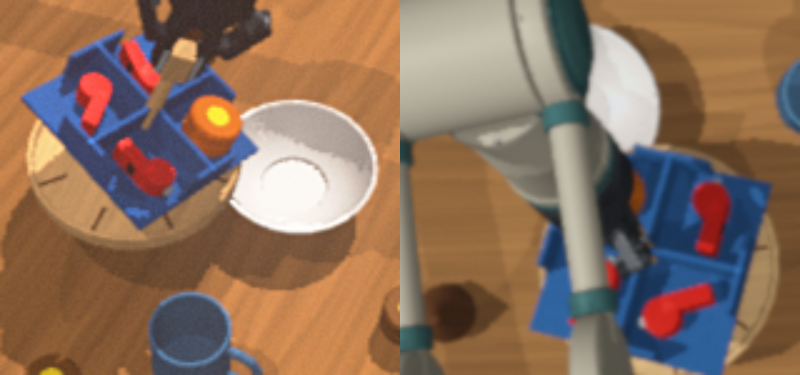

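The tray is tipped about 21° on the bowl-side corner. The yo-yo is still in its bay at (215,120) and all the whistles are in place. Next, more tip.

jog_arm(deltas=[-0.7,1.3,0,3.5,1.5,1.5,0,-1.5,2.6,0,7,3,3,0,-2.2,3.9,0,10.5,5,4,0,-2.9,5.2,0,14,7,5,0,-3.7,6.5,0,17,9,6,0,-4.4,7.8,0,20,11,7,0,-5.2,9.2,0,23.5,13,7.5,0,-5.9,10.5,0,27,15,8,0,-6.6,11.8,0,30.5,17,8.5,0,-7.3,13.1,0,34,19,9,0,-7.3,13.1,0,34,19,9,0,-7.3,13.1,0,34,19,9,0,-7.3,13.1,0,34,19,9,0,-7.3,13.1,0,34,19,9,0,-7.3,13.1,0,34,19,9,0])

```text
clock: 7.6
position: [0.5778, 0.1255, 0.226]
ee_rot: [-0.155, 0.482, 0.821, -0.266]
contact_force: [0.8, -0.7, 5.1]
width: 0.025
gripper_force: 100.7
```

```bash
python3 - <<'E'
from h import *
a=snap('scene','sc3.png');print(manip.get_state()['qpos'])
cv2.imwrite('pics/c5.png',cv2.resize(a[125:275,235:395],(640,600)))
E
```

```text
[ 0.20316936  0.65086517  1.07585924 -0.19828219  2.00904728 -0.33548061]
```

View pics/c5.png

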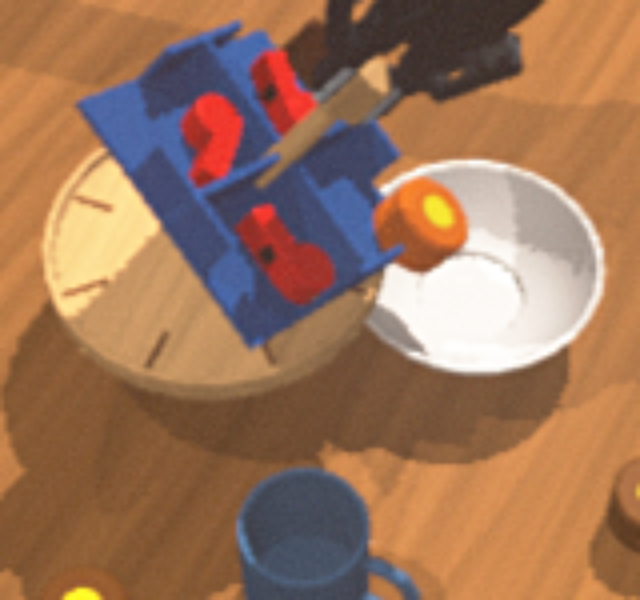

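At about 36° the yo-yo is sliding over the corner at (425,225), and the whistles are still in their bays. Now hold.

jog_arm(deltas=[0,0,0,0,0,0,0,0,0,0,0,0,0,0,0,0,0,0,0,0,0,0,0,0,0,0,0,0,0,0,0,0,0,0,0,0,0,0,0,0,0,0,0,0,0,0,0,0,0])

```text
clock: 8.35
position: [0.5778, 0.1255, 0.226]
ee_rot: [-0.155, 0.482, 0.821, -0.266]
contact_force: [0.0, 0.4, 4.5]
width: 0.0249
gripper_force: 100.7
```

```bash
python3 - <<'E'
from h import *
for f in('sc3','sc4'):
    im=cv2.imread('pics/sc3.png') if f=='sc3' else snap('scene','sc4.png')
    hsv=cv2.cvtColor(im,cv2.COLOR_BGR2HSV)
    m=cv2.inRange(hsv,(22,180,120),(34,255,255));m[:150]=0;m[235:]=0;m[:,:240]=0;m[:,390:]=0
    ys,xs=np.nonzero(m);print(f,len(xs),xs.mean(),ys.mean(),xs.std(),ys.std())
u,v=xs.mean(),ys.mean();print(atz('sc4.png',u,v,.05))
E
```

```text
sc3 40 344.075 177.4 1.7661752461180062 1.9595917942265422
sc4 0 nan nan nan nan
[nan nan nan]<stdin>:6: RuntimeWarning: Mean of empty slice.
  ret = ret.dtype.type(ret / rcount)
  ret = _var(a, axis=axis, dtype=dtype, out=out, ddof=ddof,
  arrmean = um.true_divide(arrmean, div, out=arrmean,
  ret = ret.dtype.type(ret / rcount)
<stdin>:7: RuntimeWarning: Mean of empty slice.
```

```bash
python3 - <<'E'
from h import *
a=cv2.imread('pics/sc4.png')
cv2.imwrite('pics/c6.png',cv2.resize(a[125:275,235:395],(640,600)))
E
```

```text
(no output)
```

View pics/c6.png

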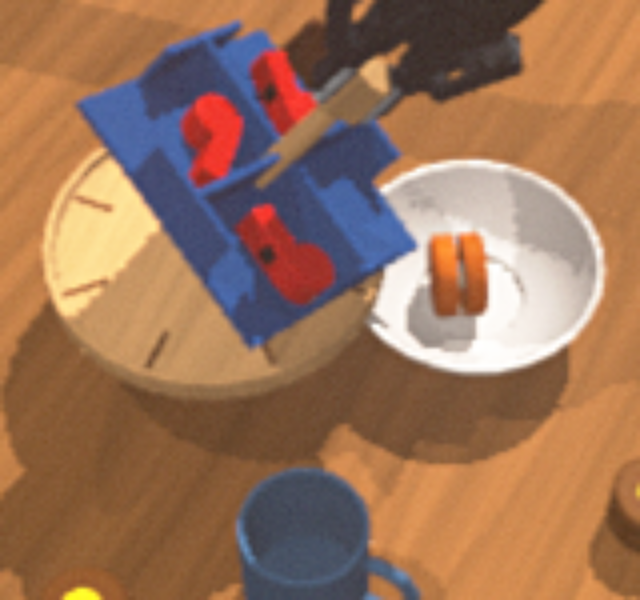

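The yo-yo stands on edge in the bowl at (460,275), and all three whistles are in the tray. Now I'll lower the tray by reversing the path.

jog_arm(deltas=[0.7,-1.3,0,-3.5,-2,-0.5,0,1.5,-2.6,0,-7,-4,-1,0,2.9,-5.2,0,-14,-8,-2,0,4.4,-7.8,0,-20,-12,-4,0,5.9,-10.5,0,-27,-16,-6,0,7.3,-13.1,0,-34,-19,-9,0,8.8,-15.7,0,-40,-23,-11,0,10.3,-18.3,0,-47,-27,-15,0,11.7,-20.9,0,-53,-30,-19,0,13.2,-23.6,0,-59,-34,-23,0,14.7,-26.2,0,-65,-37,-27,0,15.4,-27.5,0,-68,-38.5,-29.5,0,16.1,-28.8,0,-71,-40,-32,0,16.6,-29.7,0,-73,-41,-33.5,0,17.1,-30.5,0,-74.5,-42,-35.5,0,17.4,-31,0,-75.5,-42.5,-36.5,0,17.6,-31.4,0,-76,-43,-37,0,17.6,-31.4,0,-76,-43,-37,0,17.6,-31.4,0,-76,-43,-37,0])

```text
clock: 10.3
position: [0.5018, 0.0827, 0.1897]
ee_rot: [0.001, 0.506, 0.863, 0.001]
contact_force: [-0.6, 0.6, 8.2]
width: 0.0251
gripper_force: 101.5
```

jog_arm(deltas=[0,0,0,0,0,0,0.35,0,0,0,0,0,0,0.4,0,0,0,0,0,0,0.6,0,0,0,0,0,0,0.8,0,0,0,0,0,0,1,0,0,0,0,0,0,1,0,0,0,0,0,0,1,0,0,0,0,0,15,1,0,0,0,0,0,40,1,0,0,0,0,0,80,1,0,0,0,0,0,110,1,0,0,0,-50,0,120,1,0,0,0,-100,0,120,1,0,0,0,-150,0,120,1,0,0,0,-200,0,120,1,0,0,0,-220,0,120,1,0,0,0,-220,0,120,1,0,0,0,-220,0,120,1], grip_force=20)

```text
clock: 12.1
position: [0.2813, 0.0825, 0.3088]
ee_rot: [0.001, 0.506, 0.863, 0.001]
contact_force: [1.0, -0.1, 0.9]
width: 0.0855
gripper_force: 0.0
```

```bash
python3 - <<'E'
from h import *
b=snap('top','top5.png');a=snap('scene','sc5.png')
cv2.imwrite('pics/c7.png',np.hstack([cv2.resize(a[125:275,235:395],(400,375)),cv2.resize(b[140:310,200:380],(397,375))]))
E
```

```text
(no output)
```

View pics/c7.png

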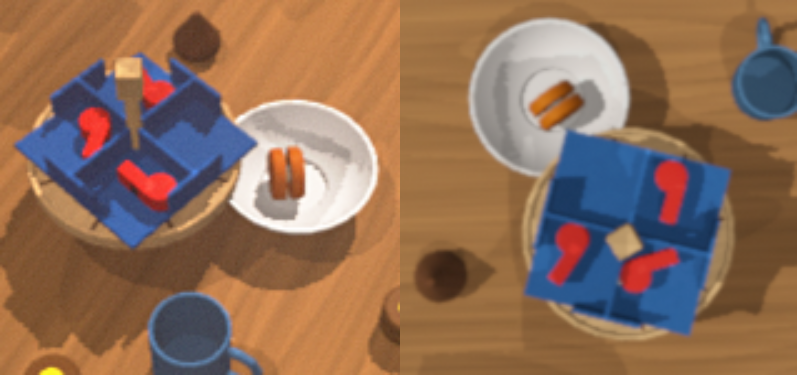

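The tray is level and centred with its three whistles, and the yo-yo is on edge near the bowl's middle at (555,105). The bowl, mug and top haven't moved. I'll let it settle briefly, then hand in.

jog_arm(deltas=[0,0,0,0,0,0,1,0,0,0,0,0,0,1,0,0,0,0,0,0,1,0,0,0,0,0,0,1,0,0,0,0,0,0,1,0,0,0,0,0,0,1,0,0,0,0,0,0,1,0,0,0,0,0,0,1,0,0,0,0,0,0,1,0,0,0,0,0,0,1,0,0,0,0,0,0,1,0,0,0,0,0,0,1,0,0,0,0,0,0,1,0,0,0,0,0,0,1,0,0,0,0,0,0,1,0,0,0,0,0,0,1,0,0,0,0,0,0,1,0,0,0,0,0,0,1,0,0,0,0,0,0,1,0,0,0,0,0,0,1])

```text
clock: 14.2
position: [0.2809, 0.0825, 0.3083]
ee_rot: [0.0, 0.506, 0.863, 0.0]
contact_force: [-0.3, -0.2, -0.4]
width: 0.0855
gripper_force: 0.0
```

```bash
python3 - <<'E'
from h import *
def f(im):
    m=cv2.inRange(cv2.cvtColor(im,cv2.COLOR_BGR2HSV),(3,190,120),(16,255,255))[150:216,240:300];ys,xs=np.nonzero(m);return len(xs),xs.mean(),ys.mean()
print(f(cv2.imread('pics/top5.png')),f(snap('top','t6.png')),f(snap('top','t7.png')))
E
```

```text
(173, np.float64(29.485549132947977), np.float64(37.6242774566474)) (177, np.float64(29.72316384180791), np.float64(37.52542372881356)) (176, np.float64(29.6875), np.float64(37.50568181818182))
```

```bash
python3 -c "
from rig import manip
print(manip.sign_off())"
```

```text
the job is handed in; nothing more can be done
None
```

The job is handed in, with no verdict returned: the last pictures show the yo-yo at rest in the bowl, all three whistles in the tray, and the tray level and centred on the lazy susan with the gripper clear.

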